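# Open the bayonet lid of the grease pot

## Robot

A 7-joint arm with a two-finger parallel gripper is mounted at the origin on the work surface. World frame = base frame: x ahead of the robot, y to its left, z up, the work surface at z = 0. Lengths are in m, angles in rad, forces in N, time in s.
With the tool pointing down it reaches from about 0.425 to 0.925 m from the base axis. Payload 6.8 kg.
Tool frame: the origin (TCP) lies on the mounting face of the last link; the fingertips stand 173 mm ahead of it and the grasp point (between the pads) lies 155 mm ahead of it; z points along the fingers, y is the line along which they close (so a half turn about z gives the same grasp; the last joint's range is limited). The gripper opens to 85 mm and grips with 20 to 120 N. Pads are 22 mm wide; open, the fingers measure 114 mm over their backs; the gripper's body (76 mm by 85 mm) begins 54 mm behind the grasp point. The pads swing forward as they close: fully open they stand 13 mm farther back than shut.
Start: joints at [-1.243, 0.477, 0.022, 1.555, -0.011, 1.109, -0.083], TCP at [0.285, 0.612, 0.405] pointing down, gripper open.
Joint ranges: [-2.96, 2.96], [-0.34, 2.1], [-1.41, 1.46], [0.24, 2.44], [-1.37, 4.51], [0.17, 1.92], [-2.96, 2.96]. Speed limits (rad/s): [2.39, 2.39, 3.14, 3.14, 3.14, 3.14, 3.14].

## Interface

Orientations are given as a rotation vector (axis times angle).
In Python, from bench import r gives the robot as it stands.
- The arm moves only by the tool arm_command, never from a script. Its argument "plan" is a list of rows, each an object of numbers: "claw": the closure, from 0 (fully open) to 1 (shut); "tx", "ty", "tz": the shift along the tool's x, y, z in m; "ax", "ay", "az": the turn, a rotation vector about the tool's x, y, z in degrees. A call has exactly 10 rows; each row shifts and turns the commanded pose from where the row before left it, along the tool's axes as they then stand; what a row does not reach is not made up. A row lasts 1/12 s, in which the tool goes at most 41.7 mm and 7.16 degrees, less where a joint would pass 70% of its speed; a pose out of reach is approached as far as the arm can. A call is refused whole if a number of a shift passes 0.0417 or a number of a turn 7.16, either way. A call with a gripper value outside its range is refused whole. The fingers move at their own pace and stop on an object; "squeeze" is the grip in N (left out, the last holds). Time passes only in rows, so rows that do not move let the fingers close, or fill a call up. It gives the time, the measured TCP pose, the force, the opening and the grip force at its end, in the units of the state.
- r.get_obs(): the state, without advancing time (a new reading comes with each control period).
- r.grab_frame(name): name is "scene" or "top" or "wrist"; returns the picture (480x640x3 uint8, red, green, blue); there is no depth.
- r.camera_model(name): a dict with "fx", "fy", "cx", "cy" (pixels), "k1" (the pictures are not rectified: a ray, as slopes to the right and down, at radius r is drawn at 1 + k1 r^2 times it, then the intrinsics apply), "position" and "orientation" of the camera in the world; the wrist camera has in their place "tool_from_camera" (4x4, takes a point from camera to tool coordinates, whose origin is the TCP and whose axes are the flange's). Camera axes: x right, y up, looking along -z (the intrinsics and any distortion apply to the point x, -y, -z); pixel columns grow to the right and rows downward; lengths in m; the calibration is good to about 2 mm. A picture is of the moment at which its call begins: read the wrist's pose just before it. camera_model takes no time and is no camera call.
- r.hand_in(): hands the job in; it is judged then, once.
Trained networks look in the newest picture that a camera, given by its name, has taken for a name from the list of things; names that differ only in an ending like _2 or _b are one class to them, and where a whole thing is asked for, a point or a joint stands for the part that bears it (a point fixed in the world has none). Each returns a list of dicts, best first, with "confidence" (0 to 1); they miss things now and then, are a little off and sometimes report something else, mostly with a low value. They report only what shows in the picture. A call takes as long as a camera call. They do not tell look-alikes from the thing itself.
- r.boxes_of(target, camera): "location" ([x, y, z] in m, in the coordinates of the camera as it stood for that picture, good to about 4 mm: the middle of the surface that is visible of it).
- r.tip_of(target, camera): "location" ([x, y, z] in m, in the coordinates of the camera as it stood for that picture, good to about 4 mm: a listed point, or the origin of a listed thing).
The state is a dict: "clock": time; "joints": joint angles; "qvel": joint speeds; "tau": joint torques, N m; "tcp_pos": TCP position; "orientation": TCP orientation; "contact_force": force on the tool from outside, world axes, zero at the start; "moment": the same for the moment, N m; "grip_width": finger opening in m; "gripper_force": force on a finger pad.
Only numpy, scipy, OpenCV 4.12 (cv2) and the standard library are available. Lean on these libraries where they do the work, as an engineer would, in place of code of your own. Each camera call takes 0.05 s, during which the arm holds its last target. There are 200 camera calls.

## Task

Open the grease pot on the bench: turn its bayonet lid anticlockwise (the long arm is there to be pushed) until the lugs reach the slots in the collar and the arm points at a slot, then lift the lid free, keeping it about level; its knob is there for that. Lay the lid gently in the steel tray, flat on the tray's floor with the knob up, let go, and leave everything else on the bench where it is.

Things in the scene. Friction and masses are not known exactly. Their poses are not given: they have to be found in the camera images.
- lid: Loose aluminium lid, about 0.35 kg: disc 104 mm diameter, 18 mm thick, with two lugs, a round knob at the centre, a long push arm along +x right over one lug, and a counterweight 30 mm wide on the -x side (to 45 mm from the axis, top 30 mm above the underside). Origin at the centre of its underside, z up. It starts locked in the pot, turned 0.6 to 1.3 rad clockwise (from above) of open.
- lid_knob (a point): Point on the lid's axis in its round knob (36 mm diameter, from 18 to 50 mm above the underside): 38 mm above the underside, 12 mm below the knob's top.
- lid_arm (a point): Point in the push arm, 92 mm from the lid's axis along +x, 27 mm above the underside. The arm is a straight bar 12 mm wide, from 18 to 36 mm above the lid's underside, reaching to 105 mm from the axis; it overhangs the pot's collar (72 mm radius), so it can be pushed here from the side. Pushing takes 1 to 3 N, friction only.
- lid_lug (a point): Outer end of the lug under the arm, 61 mm from the lid's axis along +x, 3 mm above the underside. A like lug lies opposite, along -x. Lugs are 22 mm wide, 6 mm thick, flush with the underside; locked, they are hidden under the collar's lip.
- pot: Grease pot bolted down, cannot move: foot 168 mm diameter, 8 mm thick; body 132 mm; dark collar 144 mm diameter, its top 95 mm above the bench. Origin at the centre of its underside. The collar's inward lip (inner radius 54 mm, 6 mm thick) holds the lid's lugs down except at two slots, on the pot's +x and -x. Turn the lid anticlockwise: it is open when its arm points along the pot's +x.
- pot_seat (a point): Centre of the seat inside the collar, on the pot's axis, 80 mm above the bench: the lid's underside rests at this height, 9 mm below the lip's underside.
- pot_slot (a point): Middle of the +x slot in the lip, 63 mm from the pot's axis, at the collar's top. Each slot is about 34 mm wide. The lugs clear the lip from about 0.08 rad short of the slot's middle up to a stop about 0.04 rad beyond it; the lid lifts out freely against the stop too.
- tray: Plain square steel tray, fixed to the bench, 210 x 210 mm outside, walls 4 mm thick and 12 mm high, floor 4 mm thick. Origin at the centre of its underside, z up.
- bush: Bystander, to be left alone: steel bush standing on end, 46 mm diameter, 55 mm tall. Origin at its underside, or on its lower side.
- roller: Bystander, to be left alone: grey plastic roller wheel lying flat, 72 mm diameter, 46 mm tall. Origin at its underside, or on its lower side.
- bottle: Bystander, to be left alone: white bottle, 72 mm diameter, 190 mm tall. Origin at its underside, or on its lower side.
- wrench: Bystander, to be left alone: steel wrench lying flat, 200 mm long. Origin at its underside, or on its lower side.
- hammer: Bystander, to be left alone: hammer lying flat, 280 mm long. Origin at its underside, or on its lower side.
- jar: Bystander, to be left alone: glass jar with steel cap, 70 mm diameter, 90 mm tall. Origin at its underside, or on its lower side.
- block: Bystander, to be left alone: dark steel block 90 x 45 x 35 mm. Origin at its underside, or on its lower side.
Not all that is in view belongs to the job. What is shaped like the lid but turquoise is not meant.

How it is judged:
By the outcome, as a careful person would: the job done as asked, in the order asked, and still so for the second after the job is handed in, with the robot touching nothing.
It also fails if it takes over 64 s, if anything falls off the work surface, if the arm or the gripper's body presses on something with over 40 N, if the wrist force passes 120 N, or if a joint passes its speed limit or range.

## Working session

There is one attempt and no reset: what is moved stays moved. The work goes in short steps, Python scripts to look and compute and a tool call to move; the robot and the scene stay as the last step left them, time stands still between calls to the robot, and variables do not carry over. Pictures are saved under pics/ and viewed, at most 10 in all, crops included, and the job is handed in when it is done.

Besides the shell and the picture viewer there is one more tool, called after "Call:" as name(argument=value, ...) on one line, values as JSON. arm_command: Moves the arm, as the interface text tells. Its arguments: {"type":"object","properties":{"plan":{"type":"array","items":{"type":"object","properties":{"claw":{"type":"number"},"tx":{"type":"number"},"ty":{"type":"number"},"tz":{"type":"number"},"ax":{"type":"number"},"ay":{"type":"number"},"az":{"type":"number"}}}},"squeeze":{"type":"number"}},"required":["plan"]}

```bash
mkdir -p pics; cat > h.py <<'E'
import numpy as np, cv2
from scipy.spatial.transform import Rotation as R
from bench import r
def campose(n):
    m=r.camera_model(n)
    if n=="wrist":
        o=r.get_obs(); T=np.eye(4); T[:3,:3]=R.from_rotvec(o["orientation"]).as_matrix(); T[:3,3]=o["tcp_pos"]
        return m,T@np.array(m["tool_from_camera"])
    T=np.eye(4); T[:3,3]=m["position"]; q=np.array(m["orientation"])
    T[:3,:3]=R.from_rotvec(q).as_matrix() if q.size==3 else q.reshape(3,3)
    return m,T
def snap(n,f=None):
    m,T=campose(n); im=r.grab_frame(n)
    if f: cv2.imwrite("pics/"+f,im[:,:,::-1])
    return m,T,im
def w(T,p): return (T@np.append(p,1))[:3]
def px(m,T,P):
    p=np.linalg.inv(T)@np.append(P,1); x,y=p[0]/-p[2],-p[1]/-p[2]
    s=1+m["k1"]*(x*x+y*y); return np.array([m["cx"]+m["fx"]*x*s,m["cy"]+m["fy"]*y*s])
def ray(m,T,u,v,z):
    xd,yd=(u-m["cx"])/m["fx"],(v-m["cy"])/m["fy"]; x,y=xd,yd
    for _ in range(20):
        s=1+m["k1"]*(x*x+y*y); x,y=xd/s,yd/s
    d=T[:3,:3]@np.array([x,-y,-1]); return T[:3,3]+d*(z-T[2,3])/d[2]
E
python3 - <<'E'
from h import *
np.set_printoptions(precision=4,suppress=True)
for c in ["top","scene"]:
    m,T,im=snap(c,c+"0.png"); print(c,m)
    for t in ["lid","lid_knob","lid_arm","lid_lug","pot","pot_seat","pot_slot","tray"]+(["bush","roller","bottle","wrench","hammer","jar","block"] if c=="top" else []):
        for d in r.tip_of(t,c)[:3]:
            P=w(T,d["location"]); print(t,round(d["confidence"],2),P,px(m,T,P).round())
o=r.get_obs(); print(o)
E
```

```text
top {'fx': 579.1931104351177, 'fy': 579.1931104351177, 'cx': 312.3777830942972, 'cy': 239.81966344287375, 'k1': -0.009553856305496997, 'position': array([ 0.232 , -0.0347,  1.7018]), 'orientation': array([ 0.1449, -0.1286, -1.5513])}
lid 0.8 [0.5549 0.1658 0.0828] [249. 226.]
lid 0.64 [ 0.2558 -0.2553  0.0005] [394. 335.]
lid_knob 0.96 [ 0.2578 -0.256   0.0358] [396. 334.]
lid_knob 0.91 [0.5558 0.1732 0.1138] [245. 223.]
lid_arm 0.77 [0.6495 0.1726 0.1063] [247. 192.]
lid_arm 0.69 [ 0.183  -0.1946  0.0256] [374. 360.]
lid_lug 0.98 [0.614  0.1688 0.0823] [249. 206.]
lid_lug 0.91 [ 0.211  -0.2132  0.0037] [380. 350.]
lid_lug 0.58 [0.554  0.1695 0.0826] [248. 226.]
pot 0.78 [0.5541 0.1741 0.0013] [249. 232.]
pot 0.23 [ 0.4357 -0.489   0.0023] [473. 274.]
pot_seat 0.71 [ 0.7517  0.2651 -0.0033] [222. 168.]
pot_seat 0.7 [0.5562 0.1692 0.0808] [248. 226.]
pot_slot 0.82 [0.5955 0.2124 0.0946] [233. 211.]
tray 0.94 [ 0.4911 -0.1754  0.0004] [366. 254.]
bush 0.71 [0.6512 0.1728 0.1027] [247. 191.]
bush 0.67 [ 0.4838 -0.0051 -0.0007] [309. 256.]
roller 0.7 [0.5527 0.1729 0.0005] [250. 232.]
ro
[... 909 characters left out ...]
.77 [0.6163 0.1754 0.0803] [334. 307.]
pot 0.73 [0.5541 0.1684 0.0027] [353. 310.]
pot_slot 0.6 [0.6025 0.2207 0.0959] [350. 315.]
tray 0.58 [ 0.4901 -0.1717  0.0002] [309. 210.]
{'clock': 1.25, 'joints': array([-1.2431,  0.477 ,  0.0224,  1.5554, -0.0115,  1.1093, -0.0831]), 'qvel': array([ 0.0012,  0.0002,  0.0004, -0.0002, -0.0008,  0.0013,  0.0012]), 'tau': array([  0.0009, -59.6322,   1.6071, -28.1548,   0.0125,   0.0014,
        -0.    ]), 'tcp_pos': array([0.2849, 0.6119, 0.4047]), 'orientation': array([-0.6792, -3.0673, -0.0001]), 'contact_force': array([-0.5659,  0.5814, -0.5068]), 'moment': array([-0.0263,  0.0186, -0.0022]), 'gripper_force': 0.0, 'grip_width': 0.08537054232637178}
```

```bash
python3 - <<'E'
import cv2
a=cv2.imread("pics/top0.png"); cv2.imwrite("pics/c1.png",cv2.resize(a[160:280,180:340],(800,600),interpolation=cv2.INTER_CUBIC))
E
```

```text
(no output)
```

View pics/top0.png

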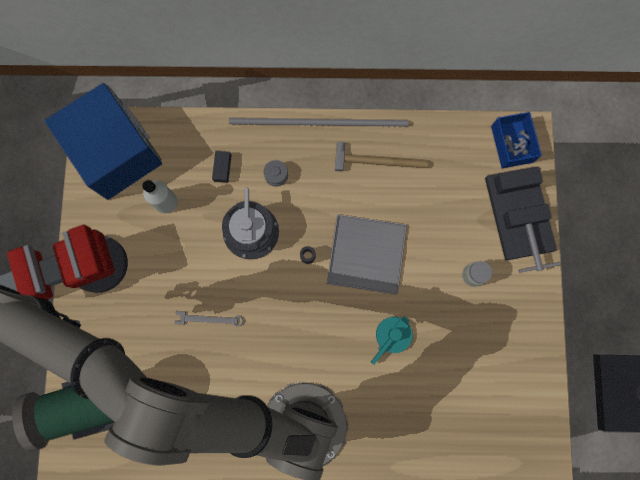

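View pics/c1.png

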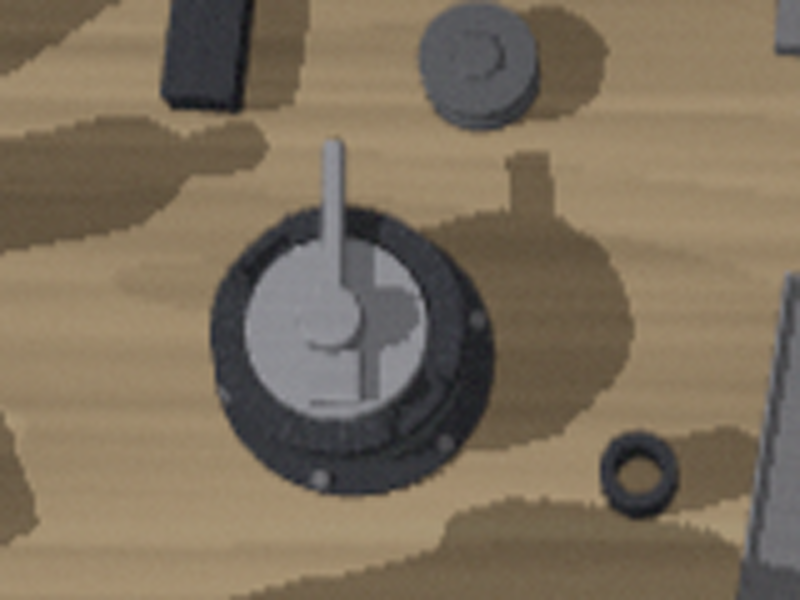

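The candidates are the grey lid in the dark-collared pot at top pixels (248,226), with its arm tip near (247,190), and the turquoise look-alike at (394,335). The grey one fits: it is aluminium, sits in the pot, and the enlarged crop confirms it. Its arm points about 2° from +x, and the slot is at about +46°, so it needs roughly 44° anticlockwise.

I'll move over the lid.

Call:
arm_command(plan=[{"tx": -0.031, "ty": -0.0205, "claw": 0}, {"tx": -0.031, "ty": -0.0205}, {"tx": -0.031, "ty": -0.0205}, {"tx": -0.031, "ty": -0.0205}, {"tx": -0.031, "ty": -0.0205}, {"tx": -0.031, "ty": -0.0205}, {"tx": -0.031, "ty": -0.0205}, {"tx": -0.031, "ty": -0.0205}, {"tx": -0.031, "ty": -0.0205}, {"tx": -0.031, "ty": -0.0205}])

```text
invalid input at $.plan[0]: expected keys claw, tx, ty, tz, ax, ay, az
```

Call:
arm_command(plan=[{"tx": -0.031, "ty": -0.0205}, {"tx": -0.031, "ty": -0.0205}, {"tx": -0.031, "ty": -0.0205}, {"tx": -0.031, "ty": -0.0205}, {"az": 7.1}, {"az": 7.1}, {"az": 7.1}, {"az": 7.1}, {"az": 7.1}, {"az": 7.1}])

```text
invalid input at $.plan[0]: expected keys claw, tx, ty, tz, ax, ay, az
```

Call:
arm_command(plan=[{"az": 7.1}, {"az": 7.1}, {"az": 7.1}, {"az": 7.1}, {"az": 7.1}, {"az": 7.1}, {"az": 7.1}, {"az": 7.1}, {"az": 7.1}, {"az": 7.1}])

```text
invalid input at $.plan[0]: expected keys claw, tx, ty, tz, ax, ay, az
```

Call:
arm_command(plan=[{"az": 7.1}, {"az": 7.1}, {"az": 7.1}, {"az": 7.1}, {"az": 7.1}, {"az": 4.0}, {}, {}, {}, {}])

```text
invalid input at $.plan[0]: expected keys claw, tx, ty, tz, ax, ay, az
```

Call:
arm_command(plan=[{"claw": 0, "tx": -0.031, "ty": -0.0205, "tz": 0, "ax": 0, "ay": 0, "az": 0}, {"claw": 0, "tx": -0.031, "ty": -0.0205, "tz": 0, "ax": 0, "ay": 0, "az": 0}, {"claw": 0, "tx": -0.031, "ty": -0.0205, "tz": 0, "ax": 0, "ay": 0, "az": 0}, {"claw": 0, "tx": -0.031, "ty": -0.0205, "tz": 0, "ax": 0, "ay": 0, "az": 0}, {"claw": 0, "tx": -0.031, "ty": -0.0205, "tz": 0, "ax": 0, "ay": 0, "az": 0}, {"claw": 0, "tx": -0.031, "ty": -0.0205, "tz": 0, "ax": 0, "ay": 0, "az": 0}, {"claw": 0, "tx": -0.031, "ty": -0.0205, "tz": 0, "ax": 0, "ay": 0, "az": 0}, {"claw": 0, "tx": -0.031, "ty": -0.0205, "tz": 0, "ax": 0, "ay": 0, "az": 0}, {"claw": 0, "tx": -0.031, "ty": -0.0205, "tz": 0, "ax": 0, "ay": 0, "az": 0}, {"claw": 0, "tx": -0.031, "ty": -0.0205, "tz": 0, "ax": 0, "ay": 0, "az": 0}])

```text
clock: 2.08
tcp_pos: [0.4801, 0.2935, 0.405]
orientation: [0.679, 3.067, 0.001]
contact_force: [1.0, 0.1, 0.3]
grip_width: 0.0854
gripper_force: 0.0
```

Call:
arm_command(plan=[{"claw": 0, "tx": -0.031, "ty": -0.0205, "tz": 0, "ax": 0, "ay": 0, "az": 0}, {"claw": 0, "tx": -0.031, "ty": -0.0205, "tz": 0, "ax": 0, "ay": 0, "az": 0}, {"claw": 0, "tx": -0.031, "ty": -0.0205, "tz": 0, "ax": 0, "ay": 0, "az": 0}, {"claw": 0, "tx": -0.031, "ty": -0.0205, "tz": 0, "ax": 0, "ay": 0, "az": 0}, {"claw": 0, "tx": 0, "ty": 0, "tz": 0, "ax": 0, "ay": 0, "az": 7.1}, {"claw": 0, "tx": 0, "ty": 0, "tz": 0, "ax": 0, "ay": 0, "az": 7.1}, {"claw": 0, "tx": 0, "ty": 0, "tz": 0, "ax": 0, "ay": 0, "az": 7.1}, {"claw": 0, "tx": 0, "ty": 0, "tz": 0, "ax": 0, "ay": 0, "az": 7.1}, {"claw": 0, "tx": 0, "ty": 0, "tz": 0, "ax": 0, "ay": 0, "az": 7.1}, {"claw": 0, "tx": 0, "ty": 0, "tz": 0, "ax": 0, "ay": 0, "az": 7.1}])

```text
clock: 2.92
tcp_pos: [0.5573, 0.1685, 0.4048]
orientation: [1.755, 2.606, 0.0]
contact_force: [-0.5, 0.3, -0.5]
grip_width: 0.0856
gripper_force: 0.0
```

Call:
arm_command(plan=[{"claw": 0, "tx": 0, "ty": 0, "tz": 0, "ax": 0, "ay": 0, "az": 7.1}, {"claw": 0, "tx": 0, "ty": 0, "tz": 0, "ax": 0, "ay": 0, "az": 7.1}, {"claw": 0, "tx": 0, "ty": 0, "tz": 0, "ax": 0, "ay": 0, "az": 7.1}, {"claw": 0, "tx": 0, "ty": 0, "tz": 0, "ax": 0, "ay": 0, "az": 7.1}, {"claw": 0, "tx": 0, "ty": 0, "tz": 0, "ax": 0, "ay": 0, "az": 7.1}, {"claw": 0, "tx": 0, "ty": 0, "tz": 0, "ax": 0, "ay": 0, "az": 7.1}, {"claw": 0, "tx": 0, "ty": 0, "tz": 0, "ax": 0, "ay": 0, "az": 7.1}, {"claw": 0, "tx": 0, "ty": 0, "tz": 0, "ax": 0, "ay": 0, "az": 7.1}, {"claw": 0, "tx": 0, "ty": 0, "tz": 0, "ax": 0, "ay": 0, "az": 7.1}, {"claw": 0, "tx": 0, "ty": 0, "tz": 0, "ax": 0, "ay": 0, "az": 7.1}])

```text
clock: 3.75
tcp_pos: [0.5572, 0.1686, 0.4048]
orientation: [-2.942, -1.102, -0.0]
contact_force: [-0.1, 0.1, -0.4]
grip_width: 0.0855
gripper_force: 0.0
```

```bash
cat > look.py <<'E'
from h import *
np.set_printoptions(precision=4,suppress=True)
o=r.get_obs(); M=R.from_rotvec(o["orientation"]).as_matrix()
print(o["clock"],o["joints"],o["tcp_pos"],"\n",M.T)
m,T,im=snap("wrist","w%d.png"%int(o["clock"]*100))
for t in ["lid_knob","lid_arm","lid_lug","pot_slot","lid","pot_seat","tray"]:
    for d in r.tip_of(t,"wrist")[:2]:
        P=w(T,d["location"]); print(t,round(d["confidence"],2),P,px(m,T,P).round(),"tool",M.T@(P-o["tcp_pos"]))
E
python3 look.py
```

```text
3.75 [-0.8699  0.3646  0.6041  1.8147 -0.238   1.0349 -1.0276] [0.5572 0.1686 0.4048] 
 [[ 0.7537  0.6572  0.0003]
 [ 0.6572 -0.7537 -0.0001]
 [ 0.0002  0.0003 -1.    ]]
lid_arm 0.85 [0.65   0.1746 0.1091] [398. 132.] tool [0.0738 0.0565 0.2958]
lid_lug 0.95 [0.6131 0.1723 0.0838] [361. 169.] tool [0.0445 0.034  0.3211]
pot_slot 0.59 [0.5983 0.2194 0.0966] [304. 145.] tool [ 0.0643 -0.0113  0.3083]
lid 0.65 [0.5556 0.1707 0.0846] [316. 223.] tool [ 0.     -0.0026  0.3202]
tray 0.24 [0.5542 0.1672 0.0803] [318. 225.] tool [-0.0033 -0.0009  0.3245]
```

Call:
arm_command(plan=[{"claw": 0, "tx": 0, "ty": 0, "tz": 0, "ax": 0, "ay": 0, "az": 7.1}, {"claw": 0, "tx": 0, "ty": 0, "tz": 0, "ax": 0, "ay": 0, "az": 7.1}, {"claw": 0, "tx": 0, "ty": 0, "tz": 0, "ax": 0, "ay": 0, "az": 7.1}, {"claw": 0, "tx": 0, "ty": 0, "tz": 0, "ax": 0, "ay": 0, "az": 7.1}, {"claw": 0, "tx": 0, "ty": 0, "tz": 0, "ax": 0, "ay": 0, "az": 7.1}, {"claw": 0, "tx": 0, "ty": 0, "tz": 0, "ax": 0, "ay": 0, "az": 3.5}, {"claw": 0, "tx": 0, "ty": 0, "tz": 0, "ax": 0, "ay": 0, "az": 0}, {"claw": 0, "tx": 0, "ty": 0, "tz": 0, "ax": 0, "ay": 0, "az": 0}, {"claw": 0, "tx": 0, "ty": 0, "tz": 0, "ax": 0, "ay": 0, "az": 0}, {"claw": 0, "tx": 0, "ty": 0, "tz": 0, "ax": 0, "ay": 0, "az": 0}])

```text
clock: 4.98
tcp_pos: [0.5572, 0.1684, 0.4047]
orientation: [-3.141, -0.069, -0.0]
contact_force: [0.2, 0.5, 0.4]
grip_width: 0.0853
gripper_force: 0.0
```

```bash
python3 look.py; cp $(ls -t pics/w*.png|head -1) pics/v1.png
```

```text
4.9833 [-0.9806  0.3984  0.7612  1.8211 -0.3146  1.0466 -1.6254] [0.5572 0.1684 0.4047] 
 [[ 0.999   0.044   0.    ]
 [ 0.044  -0.999  -0.0003]
 [-0.      0.0003 -1.    ]]
lid_knob 0.75 [0.5547 0.1709 0.1133] [316. 235.] tool [-0.0025 -0.0025  0.2914]
lid_arm 0.88 [0.6491 0.174  0.1094] [317. 104.] tool [ 0.092  -0.0014  0.2954]
lid_lug 0.74 [0.6118 0.1735 0.0832] [316. 156.] tool [ 0.0547 -0.0025  0.3215]
pot_slot 0.64 [0.5984 0.2184 0.0966] [257. 172.] tool [ 0.0434 -0.048   0.3082]
lid 0.74 [0.5566 0.1695 0.0802] [318. 222.] tool [-0.0006 -0.001   0.3246]
tray 0.95 [ 0.4868 -0.1726 -0.0013] [614. 276.] tool [-0.0854  0.3377  0.406 ]
```

View pics/v1.png

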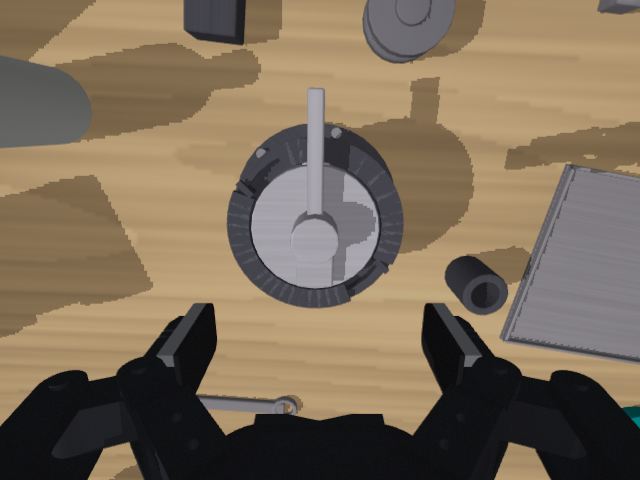

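The wrist view shows the grey lid at (316,222) with its arm straight up to (317,90). The slot edges in the collar are near (245,188) and (350–385,268–292), so open is about 43–44° anticlockwise. I'll grasp the knob across the arm and turn with it.

Call:
arm_command(plan=[{"claw": 0, "tx": -0.0022, "ty": -0.0025, "tz": 0.03, "ax": 0, "ay": 0, "az": 0}, {"claw": 0, "tx": 0, "ty": 0, "tz": 0.03, "ax": 0, "ay": 0, "az": 0}, {"claw": 0, "tx": 0, "ty": 0, "tz": 0.03, "ax": 0, "ay": 0, "az": 0}, {"claw": 0, "tx": 0, "ty": 0, "tz": 0.02, "ax": 0, "ay": 0, "az": 0}, {"claw": 0, "tx": 0, "ty": 0, "tz": 0.01, "ax": 0, "ay": 0, "az": 0}, {"claw": 0, "tx": 0, "ty": 0, "tz": 0.01, "ax": 0, "ay": 0, "az": 0}, {"claw": 0.3, "tx": 0, "ty": 0, "tz": 0, "ax": 0, "ay": 0, "az": 0}, {"claw": 0.35, "tx": 0, "ty": 0, "tz": 0, "ax": 0, "ay": 0, "az": 0}, {"claw": 0.4, "tx": 0, "ty": 0, "tz": 0, "ax": 0, "ay": 0, "az": 0}, {"claw": 0.45, "tx": 0, "ty": 0, "tz": 0, "ax": 0, "ay": 0, "az": 0}], squeeze=30)

```text
clock: 6.22
tcp_pos: [0.5555, 0.171, 0.276]
orientation: [-3.14, -0.067, -0.003]
contact_force: [-0.3, 0.0, 0.4]
grip_width: 0.0472
gripper_force: 0.0
```

Call:
arm_command(plan=[{"claw": 0.5, "tx": 0, "ty": 0, "tz": 0, "ax": 0, "ay": 0, "az": 0}, {"claw": 0.55, "tx": 0, "ty": 0, "tz": 0, "ax": 0, "ay": 0, "az": 0}, {"claw": 0.6, "tx": 0, "ty": 0, "tz": 0, "ax": 0, "ay": 0, "az": 0}, {"claw": 0.7, "tx": 0, "ty": 0, "tz": 0, "ax": 0, "ay": 0, "az": 0}, {"claw": 0.8, "tx": 0, "ty": 0, "tz": 0, "ax": 0, "ay": 0, "az": 0}, {"claw": 1, "tx": 0, "ty": 0, "tz": 0, "ax": 0, "ay": 0, "az": 0}, {"claw": 1, "tx": 0, "ty": 0, "tz": 0, "ax": 0, "ay": 0, "az": 0}, {"claw": 1, "tx": 0, "ty": 0, "tz": 0, "ax": 0, "ay": 0, "az": 0}, {"claw": 1, "tx": 0, "ty": 0, "tz": 0, "ax": 0, "ay": 0, "az": 0}, {"claw": 1, "tx": 0, "ty": 0, "tz": 0, "ax": 0, "ay": 0, "az": 0}], squeeze=50)

```text
clock: 7.05
tcp_pos: [0.5551, 0.1711, 0.2756]
orientation: [-3.14, -0.067, -0.001]
contact_force: [-1.2, 1.4, 6.4]
grip_width: 0.0347
gripper_force: 49.2
```

Call:
arm_command(plan=[{"claw": 1, "tx": 0, "ty": 0, "tz": -0.001, "ax": 0, "ay": 0, "az": -2}, {"claw": 1, "tx": 0, "ty": 0, "tz": 0, "ax": 0, "ay": 0, "az": -4}, {"claw": 1, "tx": 0, "ty": 0, "tz": 0, "ax": 0, "ay": 0, "az": -4}, {"claw": 1, "tx": 0, "ty": 0, "tz": 0, "ax": 0, "ay": 0, "az": -4}, {"claw": 1, "tx": 0, "ty": 0, "tz": 0, "ax": 0, "ay": 0, "az": -4}, {"claw": 1, "tx": 0, "ty": 0, "tz": 0, "ax": 0, "ay": 0, "az": -4}, {"claw": 1, "tx": 0, "ty": 0, "tz": 0, "ax": 0, "ay": 0, "az": -4}, {"claw": 1, "tx": 0, "ty": 0, "tz": 0, "ax": 0, "ay": 0, "az": -4}, {"claw": 1, "tx": 0, "ty": 0, "tz": 0, "ax": 0, "ay": 0, "az": -4}, {"claw": 1, "tx": 0, "ty": 0, "tz": 0, "ax": 0, "ay": 0, "az": -2}], squeeze=60)

```text
clock: 7.88
tcp_pos: [0.5549, 0.171, 0.2757]
orientation: [-2.965, -1.039, -0.0]
contact_force: [0.4, 0.7, -1.9]
grip_width: 0.0343
gripper_force: 60.0
```

```bash
cat > look2.py <<'E'
from h import *
np.set_printoptions(precision=4,suppress=True)
o=r.get_obs(); M=R.from_rotvec(o["orientation"]).as_matrix()
print(o["clock"],o["joints"],o["tcp_pos"],o["contact_force"],o["moment"],"tool x world deg",np.degrees(np.arctan2(M[1,0],M[0,0])))
for c in ["wrist","top","scene"]:
    m,T,im=snap(c,c+"%d.png"%int(o["clock"]*100))
    for t in ["lid_arm","lid_lug","pot_slot","lid"]:
        for d in r.tip_of(t,c)[:2]:
            P=w(T,d["location"])
            if np.hypot(*(P[:2]-[.555,.171]))<.13: print(c,t,round(d["confidence"],2),P,px(m,T,P).round(),"deg",np.degrees(np.arctan2(P[1]-.1707,P[0]-.555)).round(1))
E
python3 look2.py; cp $(ls -t pics/wrist*.png|head -1) pics/v2.png
```

```text
7.8833 [-0.7714  0.5183  0.4817  1.9208 -0.3325  0.7808 -1.0013] [0.5549 0.171  0.2757] [ 0.364   0.6995 -1.8801] [ 0.1603 -0.0937 -0.0601] tool x world deg 38.62677167275006
wrist lid_arm 0.77 [0.6302 0.2274 0.1086] [328.  75.] deg 37.0
wrist pot_slot 0.66 [0.5963 0.2177 0.0948] [294. 165.] deg 48.7
wrist lid 0.95 [0.5543 0.1677 0.0818] [324. 292.] deg -102.6
top lid 0.82 [0.5539 0.166  0.0856] [249. 226.] deg -103.1
scene lid_arm 0.65 [0.634  0.2303 0.1069] [340. 322.] deg 37.0
scene lid_lug 0.86 [0.6063 0.2121 0.0794] [346. 317.] deg 38.9
scene pot_slot 0.83 [0.6023 0.2159 0.0973] [349. 314.] deg 43.7
scene lid 0.66 [0.5528 0.1699 0.0767] [356. 294.] deg -160.5
```

View pics/v2.png

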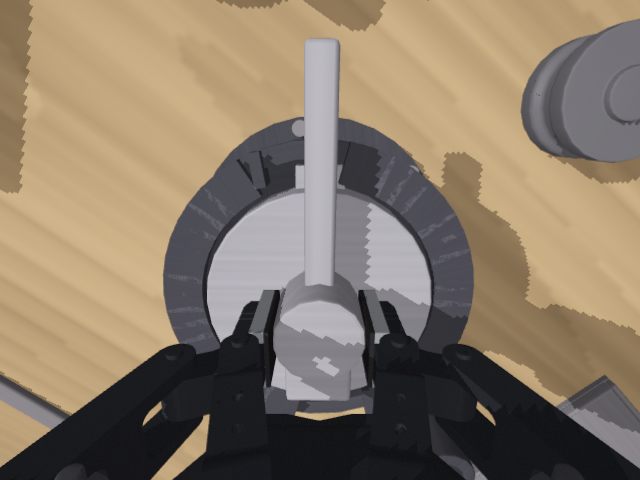

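The lid turned with the knob: the arm is at (320,60) and about 38°. The lug is at (300–340,178), with the slot opening slightly to its left. It needs a few more degrees.

Call:
arm_command(plan=[{"claw": 1, "tx": 0, "ty": 0, "tz": 0, "ax": 0, "ay": 0, "az": -1}, {"claw": 1, "tx": 0, "ty": 0, "tz": 0, "ax": 0, "ay": 0, "az": -1}, {"claw": 1, "tx": 0, "ty": 0, "tz": 0, "ax": 0, "ay": 0, "az": -1}, {"claw": 1, "tx": 0, "ty": 0, "tz": 0, "ax": 0, "ay": 0, "az": -1}, {"claw": 1, "tx": 0, "ty": 0, "tz": 0, "ax": 0, "ay": 0, "az": -1}, {"claw": 1, "tx": 0, "ty": 0, "tz": 0, "ax": 0, "ay": 0, "az": -1}, {"claw": 1, "tx": 0, "ty": 0, "tz": 0, "ax": 0, "ay": 0, "az": -0.5}, {"claw": 1, "tx": 0, "ty": 0, "tz": 0, "ax": 0, "ay": 0, "az": 0}, {"claw": 1, "tx": 0, "ty": 0, "tz": 0, "ax": 0, "ay": 0, "az": 0}, {"claw": 1, "tx": 0, "ty": 0, "tz": 0, "ax": 0, "ay": 0, "az": 0}], squeeze=60)

```text
clock: 9.47
tcp_pos: [0.5549, 0.1708, 0.2757]
orientation: [2.903, 1.2, -0.0]
contact_force: [0.4, 0.4, -1.2]
grip_width: 0.0342
gripper_force: 60.1
```

```bash
python3 look2.py; python3 - <<'E'
import cv2,glob,os
f=max(glob.glob("pics/wrist*.png"),key=os.path.getmtime);a=cv2.imread(f)
cv2.imwrite("pics/v3.png",cv2.resize(a[100:320,170:463],(800,600),interpolation=cv2.INTER_CUBIC))
E
```

```text
9.4667 [-0.7505  0.513   0.4532  1.9194 -0.311   0.7781 -0.9108] [0.5549 0.1708 0.2757] [ 0.3807  0.3692 -1.1712] [ 0.0432  0.0179 -0.0356] tool x world deg 44.921143522105794
wrist lid_arm 0.77 [0.6221 0.2342 0.1114] [328.  79.] deg 43.4
wrist pot_slot 0.57 [0.5976 0.2184 0.0944] [311. 159.] deg 48.2
wrist lid 0.98 [0.5549 0.1682 0.0821] [323. 291.] deg -93.2
top lid 0.89 [0.5536 0.1679 0.0812] [248. 226.] deg -115.6
scene lid_arm 0.59 [0.6248 0.234  0.1074] [345. 322.] deg 42.2
scene lid_arm 0.4 [0.599  0.2147 0.0837] [350. 316.] deg 45.0
scene lid_lug 0.87 [0.5982 0.2149 0.0796] [350. 316.] deg 45.6
scene pot_slot 0.63 [0.6016 0.2187 0.0955] [350. 315.] deg 45.8
scene lid 0.82 [0.5548 0.1683 0.0804] [355. 293.] deg -94.1
```

View pics/v3.png

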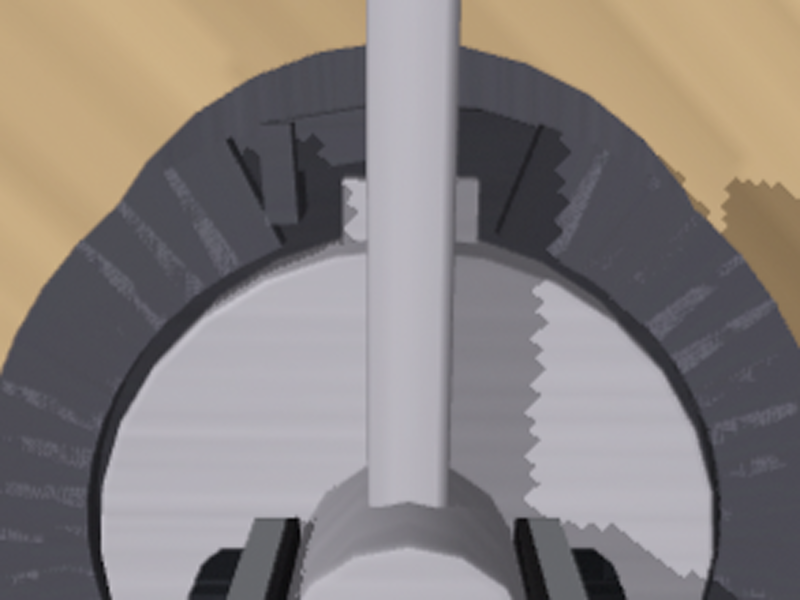

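The crop shows the lug (343–478, middle 411) inside the slot (285–500, middle 392), still about 3° short of centre. I'll add 3° and then lift a little.

Call:
arm_command(plan=[{"claw": 1, "tx": 0, "ty": 0, "tz": 0, "ax": 0, "ay": 0, "az": -1}, {"claw": 1, "tx": 0, "ty": 0, "tz": 0, "ax": 0, "ay": 0, "az": -1}, {"claw": 1, "tx": 0, "ty": 0, "tz": 0, "ax": 0, "ay": 0, "az": -1}, {"claw": 1, "tx": 0, "ty": 0, "tz": 0, "ax": 0, "ay": 0, "az": 0}, {"claw": 1, "tx": 0, "ty": 0, "tz": 0, "ax": 0, "ay": 0, "az": 0}, {"claw": 1, "tx": 0, "ty": 0, "tz": -0.003, "ax": 0, "ay": 0, "az": 0}, {"claw": 1, "tx": 0, "ty": 0, "tz": -0.004, "ax": 0, "ay": 0, "az": 0}, {"claw": 1, "tx": 0, "ty": 0, "tz": -0.004, "ax": 0, "ay": 0, "az": 0}, {"claw": 1, "tx": 0, "ty": 0, "tz": 0, "ax": 0, "ay": 0, "az": 0}, {"claw": 1, "tx": 0, "ty": 0, "tz": 0, "ax": 0, "ay": 0, "az": 0}], squeeze=80)

```text
clock: 11.05
tcp_pos: [0.555, 0.1709, 0.2871]
orientation: [2.871, 1.276, 0.001]
contact_force: [-0.2, 0.6, -3.7]
grip_width: 0.0338
gripper_force: 79.8
```

Call:
arm_command(plan=[{"claw": 1, "tx": 0, "ty": 0, "tz": -0.008, "ax": 0, "ay": 0, "az": 0}, {"claw": 1, "tx": 0, "ty": 0, "tz": -0.015, "ax": 0, "ay": 0, "az": 0}, {"claw": 1, "tx": 0, "ty": 0, "tz": -0.02, "ax": 0, "ay": 0, "az": 0}, {"claw": 1, "tx": 0, "ty": 0, "tz": -0.02, "ax": 0, "ay": 0, "az": 0}, {"claw": 1, "tx": 0, "ty": 0, "tz": -0.02, "ax": 0, "ay": 0, "az": 0}, {"claw": 1, "tx": 0, "ty": 0, "tz": -0.02, "ax": 0, "ay": 0, "az": 0}, {"claw": 1, "tx": 0, "ty": 0, "tz": -0.01, "ax": 0, "ay": 0, "az": 0}, {"claw": 1, "tx": -0.007, "ty": 0.004, "tz": 0, "ax": 0, "ay": 0, "az": 0}, {"claw": 1, "tx": -0.015, "ty": 0.009, "tz": 0, "ax": 0, "ay": 0, "az": 0}, {"claw": 1, "tx": -0.022, "ty": 0.013, "tz": 0, "ax": 0, "ay": 0, "az": 0}], squeeze=80)

```text
clock: 11.88
tcp_pos: [0.5439, 0.1211, 0.3983]
orientation: [-2.868, -1.281, 0.003]
contact_force: [-0.8, -0.8, -3.7]
grip_width: 0.0339
gripper_force: 79.9
```

Call:
arm_command(plan=[{"claw": 1, "tx": -0.028, "ty": 0.017, "tz": 0, "ax": 0, "ay": 0, "az": 0}, {"claw": 1, "tx": -0.03, "ty": 0.018, "tz": 0, "ax": 0, "ay": 0, "az": 0}, {"claw": 1, "tx": -0.03, "ty": 0.018, "tz": 0, "ax": 0, "ay": 0, "az": 0}, {"claw": 1, "tx": -0.03, "ty": 0.018, "tz": 0, "ax": 0, "ay": 0, "az": 0}, {"claw": 1, "tx": -0.03, "ty": 0.018, "tz": 0, "ax": 0, "ay": 0, "az": 0}, {"claw": 1, "tx": -0.03, "ty": 0.018, "tz": 0, "ax": 0, "ay": 0, "az": 0}, {"claw": 1, "tx": -0.03, "ty": 0.018, "tz": 0, "ax": 0, "ay": 0, "az": 0}, {"claw": 1, "tx": -0.025, "ty": 0.016, "tz": 0, "ax": 0, "ay": 0, "az": 0}, {"claw": 1, "tx": -0.015, "ty": 0.01, "tz": 0, "ax": 0, "ay": 0, "az": 0}, {"claw": 1, "tx": -0.008, "ty": 0.005, "tz": 0, "ax": 0, "ay": 0, "az": 0}], squeeze=80)

```text
clock: 12.72
tcp_pos: [0.4862, -0.1779, 0.3985]
orientation: [-2.874, -1.267, 0.005]
contact_force: [-0.9, -0.9, -3.0]
grip_width: 0.0339
gripper_force: 80.0
```

```bash
python3 look.py; cp $(ls -t pics/w[0-9]*.png|head -1) pics/v4.png
```

```text
12.7167 [-0.3287  0.2575  0.6681  1.968  -0.189   0.9805 -0.3108] [ 0.4862 -0.1779  0.3985] 
 [[ 0.6746  0.7382 -0.0026]
 [ 0.7382 -0.6746 -0.0016]
 [-0.0029 -0.0008 -1.    ]]
lid_knob 0.61 [ 0.4861 -0.1767  0.2376] [319. 319.] tool [ 0.0012 -0.0006  0.1608]
lid_arm 0.7 [ 0.5498 -0.1129  0.228 ] [329.  84.] tool [0.0914 0.0034 0.1703]
lid 0.58 [ 0.4853 -0.1818  0.2038] [324. 292.] tool [-0.003   0.0023  0.1946]
lid 0.55 [ 0.4828  0.0013 -0.0024] [190.  68.] tool [ 0.131  -0.1228  0.4007]
```

View pics/v4.png

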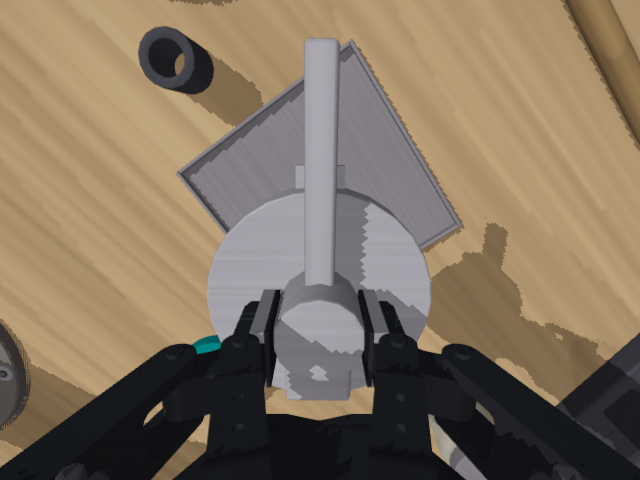

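The lid is held level over the tray, with the arm pointing to the tray corner at (350,42) and the bush clear at (175,60). I'll lower it.

Call:
arm_command(plan=[{"claw": 1, "tx": 0.005, "ty": 0, "tz": 0.015, "ax": 0, "ay": 0, "az": 0}, {"claw": 1, "tx": 0, "ty": 0, "tz": 0.025, "ax": 0, "ay": 0, "az": 0}, {"claw": 1, "tx": 0, "ty": 0, "tz": 0.03, "ax": 0, "ay": 0, "az": 0}, {"claw": 1, "tx": 0, "ty": 0, "tz": 0.03, "ax": 0, "ay": 0, "az": 0}, {"claw": 1, "tx": 0, "ty": 0, "tz": 0.03, "ax": 0, "ay": 0, "az": 0}, {"claw": 1, "tx": 0, "ty": 0, "tz": 0.025, "ax": 0, "ay": 0, "az": 0}, {"claw": 1, "tx": 0, "ty": 0, "tz": 0.015, "ax": 0, "ay": 0, "az": 0}, {"claw": 1, "tx": 0, "ty": 0, "tz": 0.01, "ax": 0, "ay": 0, "az": 0}, {"claw": 1, "tx": 0, "ty": 0, "tz": 0.006, "ax": 0, "ay": 0, "az": 0}, {"claw": 1, "tx": 0, "ty": 0, "tz": 0.003, "ax": 0, "ay": 0, "az": 0}], squeeze=80)

```text
clock: 13.95
tcp_pos: [0.4927, -0.1696, 0.2104]
orientation: [-2.87, -1.277, 0.0]
contact_force: [-0.2, 0.6, -3.0]
grip_width: 0.034
gripper_force: 80.0
```

Call:
arm_command(plan=[{"claw": 1, "tx": 0, "ty": 0, "tz": 0.001, "ax": 0, "ay": 0, "az": 0}, {"claw": 1, "tx": 0, "ty": 0, "tz": 0.001, "ax": 0, "ay": 0, "az": 0}, {"claw": 1, "tx": 0, "ty": 0, "tz": 0.001, "ax": 0, "ay": 0, "az": 0}, {"claw": 1, "tx": 0, "ty": 0, "tz": 0.001, "ax": 0, "ay": 0, "az": 0}, {"claw": 1, "tx": 0, "ty": 0, "tz": 0.001, "ax": 0, "ay": 0, "az": 0}, {"claw": 1, "tx": 0, "ty": 0, "tz": 0.001, "ax": 0, "ay": 0, "az": 0}, {"claw": 1, "tx": 0, "ty": 0, "tz": 0.001, "ax": 0, "ay": 0, "az": 0}, {"claw": 1, "tx": 0, "ty": 0, "tz": 0.001, "ax": 0, "ay": 0, "az": 0}, {"claw": 1, "tx": 0, "ty": 0, "tz": 0, "ax": 0, "ay": 0, "az": 0}, {"claw": 1, "tx": 0, "ty": 0, "tz": 0, "ax": 0, "ay": 0, "az": 0}], squeeze=80)

```text
clock: 14.78
tcp_pos: [0.4923, -0.17, 0.2026]
orientation: [-2.871, -1.276, 0.0]
contact_force: [-0.4, -0.1, -3.2]
grip_width: 0.0338
gripper_force: 80.0
```

Still hanging; the floor should be about 3 mm lower.

Call:
arm_command(plan=[{"claw": 1, "tx": 0, "ty": 0, "tz": 0.0005, "ax": 0, "ay": 0, "az": 0}, {"claw": 1, "tx": 0, "ty": 0, "tz": 0.0005, "ax": 0, "ay": 0, "az": 0}, {"claw": 1, "tx": 0, "ty": 0, "tz": 0.0005, "ax": 0, "ay": 0, "az": 0}, {"claw": 1, "tx": 0, "ty": 0, "tz": 0.0005, "ax": 0, "ay": 0, "az": 0}, {"claw": 1, "tx": 0, "ty": 0, "tz": 0.0003, "ax": 0, "ay": 0, "az": 0}, {"claw": 1, "tx": 0, "ty": 0, "tz": 0.0002, "ax": 0, "ay": 0, "az": 0}, {"claw": 1, "tx": 0, "ty": 0, "tz": 0, "ax": 0, "ay": 0, "az": 0}, {"claw": 1, "tx": 0, "ty": 0, "tz": 0, "ax": 0, "ay": 0, "az": 0}, {"claw": 1, "tx": 0, "ty": 0, "tz": 0, "ax": 0, "ay": 0, "az": 0}, {"claw": 1, "tx": 0, "ty": 0, "tz": 0, "ax": 0, "ay": 0, "az": 0}], squeeze=80)

```text
clock: 15.62
tcp_pos: [0.4924, -0.17, 0.2002]
orientation: [-2.871, -1.276, -0.0]
contact_force: [0.7, 0.9, -3.0]
grip_width: 0.0337
gripper_force: 80.0
```

Call:
arm_command(plan=[{"claw": 1, "tx": 0, "ty": 0, "tz": 0.0003, "ax": 0, "ay": 0, "az": 0}, {"claw": 1, "tx": 0, "ty": 0, "tz": 0.0003, "ax": 0, "ay": 0, "az": 0}, {"claw": 1, "tx": 0, "ty": 0, "tz": 0.0003, "ax": 0, "ay": 0, "az": 0}, {"claw": 1, "tx": 0, "ty": 0, "tz": 0.0003, "ax": 0, "ay": 0, "az": 0}, {"claw": 1, "tx": 0, "ty": 0, "tz": 0, "ax": 0, "ay": 0, "az": 0}, {"claw": 1, "tx": 0, "ty": 0, "tz": 0, "ax": 0, "ay": 0, "az": 0}, {"claw": 1, "tx": 0, "ty": 0, "tz": 0, "ax": 0, "ay": 0, "az": 0}, {"claw": 1, "tx": 0, "ty": 0, "tz": 0, "ax": 0, "ay": 0, "az": 0}, {"claw": 1, "tx": 0, "ty": 0, "tz": 0, "ax": 0, "ay": 0, "az": 0}, {"claw": 1, "tx": 0, "ty": 0, "tz": 0, "ax": 0, "ay": 0, "az": 0}], squeeze=80)

```text
clock: 16.45
tcp_pos: [0.4923, -0.1701, 0.1997]
orientation: [-2.871, -1.276, -0.001]
contact_force: [-2.0, 1.3, 8.1]
grip_width: 0.0338
gripper_force: 81.4
```

The lid has touched down. I'll ease the grip, open, and retreat upward.

Call:
arm_command(plan=[{"claw": 1, "tx": 0, "ty": 0, "tz": -0.0004, "ax": 0, "ay": 0, "az": 0}, {"claw": 1, "tx": 0, "ty": 0, "tz": 0, "ax": 0, "ay": 0, "az": 0}, {"claw": 0.5, "tx": 0, "ty": 0, "tz": 0, "ax": 0, "ay": 0, "az": 0}, {"claw": 0.45, "tx": 0, "ty": 0, "tz": 0, "ax": 0, "ay": 0, "az": 0}, {"claw": 0.35, "tx": 0, "ty": 0, "tz": 0, "ax": 0, "ay": 0, "az": 0}, {"claw": 0.2, "tx": 0, "ty": 0, "tz": 0, "ax": 0, "ay": 0, "az": 0}, {"claw": 0, "tx": 0, "ty": 0, "tz": 0, "ax": 0, "ay": 0, "az": 0}, {"claw": 0, "tx": 0, "ty": 0, "tz": 0, "ax": 0, "ay": 0, "az": 0}, {"claw": 0, "tx": 0, "ty": 0, "tz": 0, "ax": 0, "ay": 0, "az": 0}, {"claw": 0, "tx": 0, "ty": 0, "tz": 0, "ax": 0, "ay": 0, "az": 0}], squeeze=20)

```text
clock: 17.28
tcp_pos: [0.4924, -0.17, 0.1994]
orientation: [2.871, 1.276, 0.0]
contact_force: [-0.2, 0.3, -0.7]
grip_width: 0.0854
gripper_force: 0.0
```

Call:
arm_command(plan=[{"claw": 0, "tx": 0, "ty": 0, "tz": -0.01, "ax": 0, "ay": 0, "az": 0}, {"claw": 0, "tx": 0, "ty": 0, "tz": -0.02, "ax": 0, "ay": 0, "az": 0}, {"claw": 0, "tx": 0, "ty": 0, "tz": -0.03, "ax": 0, "ay": 0, "az": 0}, {"claw": 0, "tx": 0, "ty": 0, "tz": -0.03, "ax": 0, "ay": 0, "az": 0}, {"claw": 0, "tx": 0, "ty": 0, "tz": -0.03, "ax": 0, "ay": 0, "az": 0}, {"claw": 0, "tx": 0, "ty": 0, "tz": -0.03, "ax": 0, "ay": 0, "az": 0}, {"claw": 0, "tx": 0, "ty": 0, "tz": -0.03, "ax": 0, "ay": 0, "az": 0}, {"claw": 0, "tx": 0, "ty": 0, "tz": -0.02, "ax": 0, "ay": 0, "az": 0}, {"claw": 0, "tx": 0, "ty": 0, "tz": 0, "ax": 0, "ay": 0, "az": 0}, {"claw": 0, "tx": 0, "ty": 0, "tz": 0, "ax": 0, "ay": 0, "az": 0}], squeeze=20)

```text
clock: 18.12
tcp_pos: [0.4924, -0.1702, 0.4009]
orientation: [2.87, 1.276, 0.005]
contact_force: [-0.0, -0.3, -0.3]
grip_width: 0.0853
gripper_force: 0.0
```

```bash
python3 look.py; cp $(ls -t pics/w[0-9]*.png|head -1) pics/v5.png
```

```text
18.1167 [-0.3532  0.2609  0.6796  1.9605 -0.1977  0.9826 -0.3144] [ 0.4924 -0.1702  0.4009] 
 [[ 0.6701  0.7423  0.0023]
 [ 0.7423 -0.6701  0.002 ]
 [ 0.0031  0.0004 -1.    ]]
lid_knob 0.77 [ 0.4917 -0.1684  0.0401] [317. 212.] tool [ 0.0001 -0.0024  0.3608]
lid_knob 0.64 [ 0.2579 -0.2493  0.0393] [212. 399.] tool [-0.2167 -0.1218  0.3609]
lid_arm 0.73 [ 0.5599 -0.1015  0.0374] [323. 105.] tool [0.0954 0.0034 0.3637]
lid_lug 0.93 [ 0.5316 -0.124   0.0101] [317. 146.] tool [ 0.0597 -0.0026  0.3909]
lid 0.86 [ 0.4921 -0.1714  0.0043] [319. 206.] tool [-0.002  -0.0002  0.3966]
lid 0.72 [ 0.2567 -0.2503 -0.001 ] [221. 376.] tool [-0.2183 -0.1221  0.4011]
```

View pics/v5.png

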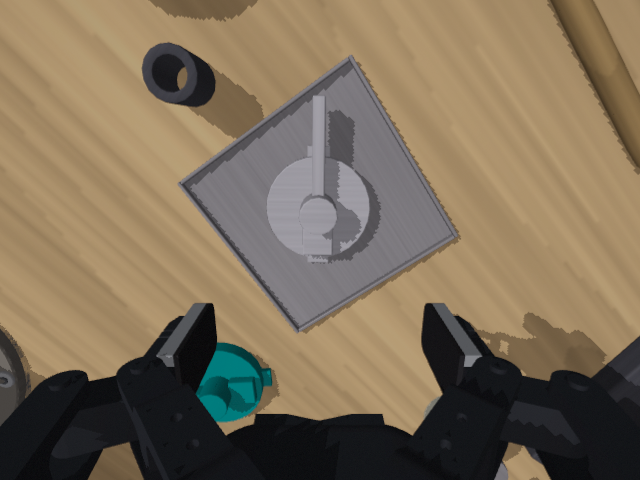

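The lid lies flat in the tray, centred at (318,207) with the knob up and all of it inside the walls. The gripper is clear, and the bush and the turquoise lid have not been touched.

```bash
python3 -c "
from bench import r
print(r.hand_in())"
```

```text
the job is handed in; nothing more can be done
None
```

I opened the pot by turning the lid with its knob instead of pushing the arm, lifted the lid free, laid it flat in the tray with the knob up, and handed the job in at about 18.5 s of the 64 s allowed; no verdict came back.

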